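Close and latch the heel mould, then trip the ready switch

TASK

Close the split heel mould on the table: push its loose half fully home against the fixed half, swing the raised brass claw down so that its cross bar hooks behind the keeper, then swing the red lever over centre and down flat so that the latch stays locked. Only then push the roller arm of the blue ready switch sideways, well over (at least 30 degrees, either way) so that it trips, and let it spring back upright. Leave the other things on the table where they are.

Things in the scene. Friction and masses are not known exactly. Their poses are not given: they have to be found in the camera images.
- mould: Split heel mould, fixed to the table: green base plate 116 (x) by 285 (y) by 10 mm and two aluminium halves, each 100 (x) by 90 (y) mm, tops at z = 50 mm. Origin on the table under the parting face of the fixed half, which fills y 0 to 90 mm (base y -170 to +115); z up. The moving half is on the -y side and closes towards +y. The latch is centred on the plane x = 0.
- moving_half (a joint): Gap (m) between the two halves: 0 = fully home against a stop, up to 0.060 open. Slides with 2 N friction and stays where it is left; push its outer end face towards the mould's +y.
- push_face (a point): Middle of the flat outer end face of the moving half (the end at its -y side), 32 mm above the table; the face spans 10 to 50 mm in height and 100 mm in x. The axes are the mould's.
- keeper_seat (a point): Point on the moving half where the claw's bar sits when pulled tight: just behind (-y side of) the keeper post, a steel post 26 mm wide (x) whose top, with a lip overhanging 1.5 mm to -y, is 13.5 mm above this point. The bar rests on a pad 3.5 mm below this point. The axes are the mould's.
- latch_lever (a joint): Angle (rad) of the red lever: 0 = closed, handle flat along the mould's +y; pi/2 = upright; up to 2.3 = leaning towards the moving half. It stays where left while the claw is slack. With the claw hooked it draws the claw to +y as it closes, first taking up slack, then against a spring (about 5 N at the handle), goes over centre at about 0.35 rad and then stays down flat by itself.
- lever_pivot (a point): Lever pivot axis (parallel to the mould's x), on top of the fixed half, 66 mm above the table.
- lever_tip (a point): Near the free end of the red handle, 63 mm from the pivot; the handle is 22 mm wide and 5 mm thick.
- latch_claw (a joint): Angle (rad) of the claw on the lever. The claw's height angle above the mould's -y direction is this value minus the lever angle: at the start it is raised by 1.0 to 1.4 rad and stays up by friction; tipped below about 0.8 rad it falls by its own weight.
- claw_bar (a point): Centre of the claw's cross bar: brass, 6 mm thick, 44 mm long along the mould's x, at the end of two 90 mm side rods (38 mm apart) that straddle the lever, hinged on it 16 mm from its pivot, 0.35 rad (20 degrees) below the handle's line. With lever up and moving half home the bar comes down 7 to 11 mm behind (-y of) the keeper seat.
- ready_switch: Roller-lever limit switch, blue housing 40 (x) by 42 (y) by 88 mm on a steel foot 80 by 90 by 8 mm, fixed to the table, housing top 96 mm up. Origin under the housing's centre, on the table; z up; the arm is on its -x face and swings in its y-z plane.
- roller_arm (a joint): Angle (rad) of the switch's roller arm: 0 = upright at rest, positive leans to the switch's +y; trips beyond 0.5 either way, stops at 1.2; a spring (about 2 N at the roller) brings it back upright.
- roller (a point): Centre of the black roller, 20 mm in diameter and 10 mm thick (x), at the upper end of the arm, 45 mm from the arm's pivot, which is 83 mm above the table; 128 mm above the table when upright.
- nail_box: Bystander: red carton 39x66x84 mm, origin under its centre.
- oiler: Bystander: white oil bottle with red collar, 42x42x141 mm, origin under its centre.
- thread_spool: Bystander: spool of black thread, 44x77x60 mm, origin under its centre.

How it is judged:
On the way, in this order (a step that is already met when the one before it is completed fails the run):
1. the moving half is pushed home: gap under 4 mm (value of joint moving_half below 0.004 m), for 0.2 s.
2. with the lever still up (over 1.2 rad), the claw's bar is down behind the keeper: not higher than 8 mm above the seat, up to 20 mm behind it (value of joint latch_lever above 1.2 rad and z of claw_bar in the frame of keeper_seat below 0.008 m and y of claw_bar in the frame of keeper_seat between -0.02 and 0.003 m), for 0.2 s.
3. the lever is down flat (under 0.12 rad) with the bar pulled tight against the keeper post, under its lip (within 4 mm of the seat in y, at most 9 mm above it) (value of joint latch_lever below 0.12 rad and y of claw_bar in the frame of keeper_seat between -0.004 and 0.004 m and z of claw_bar in the frame of keeper_seat between -0.005 and 0.009 m), for 0.2 s.
4. the roller arm is deflected past 0.5 rad, either way ((value of joint roller_arm above 0.5 rad or value of joint roller_arm below -0.5 rad)), for 0.05 s.
At the end, for the whole second after the job is handed in: The mould is closed (gap under 3 mm), the claw's bar is pulled tight against the keeper post under its lip (within 4 mm of the seat in y, at most 9 mm above it), the lever stays down flat (under 0.12 rad), and the roller arm, having been tripped, stands upright again (within 0.15 rad) (all of step 3 and value of joint moving_half below 0.003 m and value of joint roller_arm between -0.15 and 0.15 rad); the robot touches nothing.
It fails at once if the switch is tripped (0.5 rad) while the lever is not down (over 0.3 rad) (value of joint latch_lever above 0.3 rad and (value of joint roller_arm above 0.5 rad or value of joint roller_arm below -0.5 rad)).
It fails at once if a bystander is displaced by more than 30 mm (distance of any of nail_box, oiler, thread_spool from where it was at the start of the episode above 0.03 m).
It also fails if it takes over 51 s, if anything falls off the work surface, if the arm or the gripper's body presses on something with over 40 N, if the wrist force passes 120 N, or if a joint passes its speed limit or range.

ROBOT

A 6-joint arm with a two-finger parallel gripper is mounted at the origin on a cart in front of the work surface, level with it; the furniture and walls round the work are solid. World frame = base frame: x ahead of the robot, y to its left, z up, the work surface at z = 0. Lengths are in m, angles in rad, forces in N, time in s.
With the tool pointing down it reaches from about 0.325 to 0.875 m from the base axis. Payload 4.4 kg.
Tool frame: the origin (TCP) lies at the very end of the fingers, on their centre line; the grasp point (between the pads) lies 19 mm behind it (bot.pinch_z is the z of the grasp point in the tool frame, in m); z points along the fingers, y is the line along which they close (so a half turn about z gives the same grasp; the last joint's range is limited). The gripper opens to 85 mm and grips with 20 to 120 N. Pads are 22 mm wide; open, the fingers measure 114 mm over their backs; the gripper's body (76 mm by 85 mm) begins 54 mm behind the grasp point. The pads swing forward as they close: fully open they stand 13 mm farther back than shut.
Start: joints at [-1.488, 0.207, 1.542, -0, 1.393, -0.15], TCP at [0.133, -0.559, 0.231] pointing down, gripper open.
Joint ranges: [-2.73, 2.73], [-0.86, 2.22], [0.23, 2.46], [-1.11, 4.25], [0.08, 2.63], [-2.82, 2.82]. Speed limits (rad/s): [2.79, 2.79, 3.14, 3.14, 3.14, 3.14].

INTERFACE

Orientations are given as a unit quaternion [x, y, z, w].
In Python, from bench import bot, viewer, order gives the robot as it stands. The module is installed in compiled form; this text tells all that it offers.
- The arm moves only by the tool drive_tool, never from a script. Its argument "targets" is a list of rows, each a list of 3 entries, a list of its own where there are three numbers: the shift along the tool's x, y, z normalised to -1 to 1, where 1 is 20 cm, then the turn, a rotation vector about the tool's x, y, z normalised to -1 to 1, where 1 is 60 degrees, then the closure, from -1 (fully open) to 1 (shut). In form: [[[dx, dy, dz], [rx, ry, rz], fingers], ...]. A call has 1 to 8 rows; each row is the pose to reach, as a shift and turn from the pose commanded when the call began, along the tool's axes at that moment; what a row does not reach only later rows make up. A row lasts 1/10 s, in which the tool goes at most 50 mm and 8.59 degrees, less where a joint would pass 70% of its speed; a pose out of reach is approached as far as the arm can. A call with a number of a shift or a turn outside -1 to 1 is refused whole. A call with a gripper value outside its range is refused whole. The fingers move at their own pace and stop on an object; "force" is the grip in N (left out, the last holds). Time passes only in rows, so rows that repeat a pose let the fingers close. It gives the time, the measured TCP pose, the force, the opening and the grip force at its end, in the units of the state.
- bot.get_obs(): the state, without advancing time (a new reading comes with each control period).
- viewer.capture(name): name is "scene" or "top" or "wrist"; returns the picture (384x512x3 uint8, blue, green, red); there is no depth.
- viewer.calibration(name): a dict with "intrinsics" (3x3 intrinsics, pixels), "extrinsics" (4x4, takes a point from camera to world coordinates); the wrist camera has in their place "tool_from_camera" (4x4, takes a point from camera to tool coordinates, whose origin is the TCP and whose axes are the flange's). Camera axes: x right, y down, z forward; pixel columns grow to the right and rows downward; lengths in m; the calibration is good to about 2 mm. A picture is of the moment at which its call begins: read the wrist's pose just before it. calibration takes no time and is no camera call.
- order.hand_in(): hands the job in; it is judged then, once.
The state is a dict: "time": time; "joints": joint angles; "qvel": joint speeds; "effort": joint torques, N m; "position": TCP position; "eef_rot": TCP orientation; "ft_force": force on the tool from outside, world axes, zero at the start; "moment": the same for the moment, N m; "finger_gap": finger opening in m; "grasp_force": force on a finger pad.
Only numpy, scipy, OpenCV 4.12 (cv2) and the standard library are available. Lean on these libraries where they do the work, as an engineer would, in place of code of your own. Each camera call takes 0.05 s, during which the arm holds its last target. There are 200 camera calls.

## Working session

There is one attempt and no reset: what is moved stays moved. The work goes in short steps, Python scripts to look and compute and a tool call to move; the robot and the scene stay as the last step left them, time stands still between calls to the robot, and variables do not carry over. Pictures are saved under pics/ and viewed, at most 10 in all, crops included, and the job is handed in when it is done.

Besides the shell and the picture viewer there is one more tool, called after "Emit:" in YAML: its name, and indented under it one key for each argument. drive_tool: Moves the arm, as the interface text tells. Its arguments: {"type":"object","properties":{"targets":{"type":"array"},"force":{"type":"number"}},"required":["targets"]}

```bash
mkdir -p pics; python3 - <<'E'
from bench import bot,viewer,order
import cv2,numpy as np
np.set_printoptions(precision=4,suppress=True)
for n in("scene","top"):
    im=viewer.capture(n); cv2.imwrite(f"pics/{n}_raw0.png",im)
    cv2.imwrite(f"pics/{n}0.png",cv2.resize(im,(800,600),interpolation=cv2.INTER_CUBIC))
    c=viewer.calibration(n); print(n,c["intrinsics"],c["extrinsics"])
print(viewer.calibration("wrist")); print(bot.get_obs(),bot.pinch_z)
E
```

```text
scene [[462.5083   0.     253.7441]
 [  0.     462.5083 190.2786]
 [  0.       0.       1.    ]] [[-0.5837  0.6466 -0.4911  1.0842]
 [ 0.812   0.4633 -0.355   0.4141]
 [-0.002  -0.606  -0.7955  0.8969]
 [ 0.      0.      0.      1.    ]]
top [[437.9638   0.     259.0753]
 [  0.     437.9638 199.8911]
 [  0.       0.       1.    ]] [[ 0.0238 -0.9907  0.1337  0.496 ]
 [-0.9995 -0.0209  0.0232  0.048 ]
 [-0.0202 -0.1341 -0.9908  1.0359]
 [ 0.      0.      0.      1.    ]]
{'intrinsics': array([[308.6118,   0.    , 255.1959],
       [  0.    , 308.6118, 191.3691],
       [  0.    ,   0.    ,   1.    ]]), 'tool_from_camera': array([[ 0.0003, -0.9604, -0.2787,  0.0717],
       [ 1.    ,  0.001 , -0.002 ,  0.0009],
       [ 0.0022, -0.2787,  0.9604, -0.1433],
       [ 0.    ,  0.    ,  0.    ,  1.    ]])}
{'time': 0.1, 'joints': array([-1.4885,  0.2074,  1.5428,  0.    ,  1.3935, -0.1505]), 'qvel': array([ 0.0002, -0.0014, -0.004 , -0.0004,  0.0016,  0.0026]), 'effort': array([ -0.0002, -38.4093, -29.2547,  -0.0002,   0.0049,  -0.    ]), 'position': array([ 0.1326, -0.5588,  0.2302]), 'eef_rot': array([ 0.9932,  0.1161,  0.    , -0.0011]), 'ft_force': array([ 0.4264,  0.1026, -0.5671]), 'moment': array([ 0.0212, -0.0172,  0.0537]), 'grasp_force': 0.0, 'finger_gap': 0.08527993193957703} -0.0187
```

View pics/scene0.png

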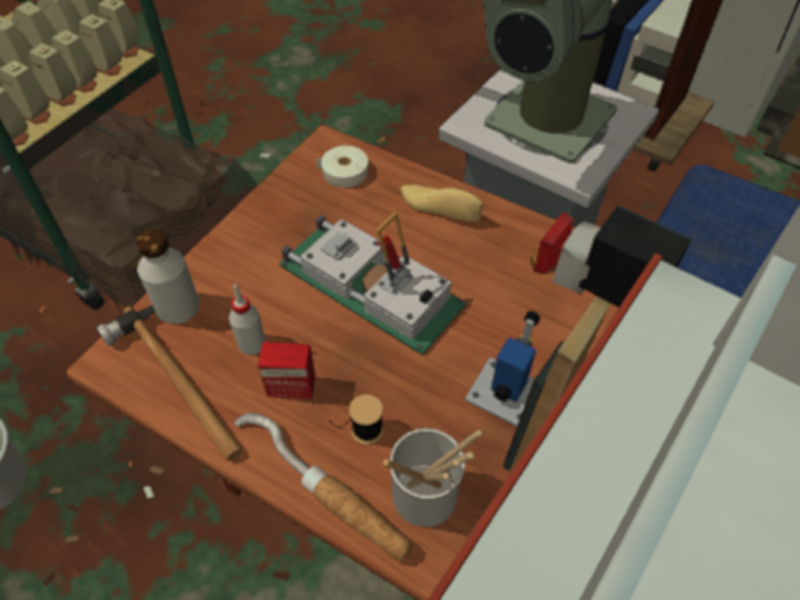

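View pics/top0.png

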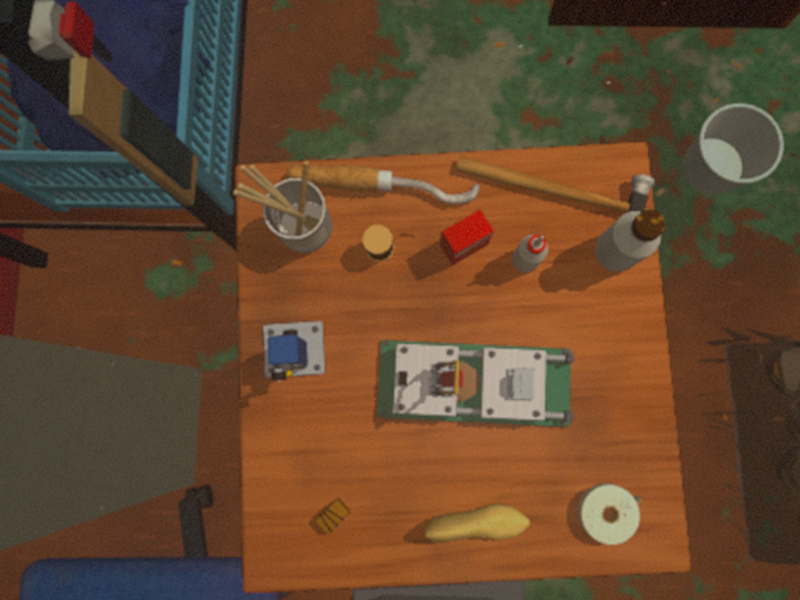

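The scene view shows the mould at about (370,275), with the claw raised at (390,235) and the blue switch at (515,365). In the top view, the mould spans (380–572, 340–427), the moving half is on the right (world −y), and the switch is at (288,350). I'll enlarge both.

```bash
python3 - <<'E'
import cv2,numpy as np
t=cv2.imread("pics/top_raw0.png"); s=cv2.imread("pics/scene_raw0.png")
def crop(im,x,y,w,h,k): return cv2.resize(im[y:y+h,x:x+w],None,fx=k,fy=k,interpolation=cv2.INTER_CUBIC)
cv2.imwrite("pics/c_top.png",np.vstack([crop(t,235,210,140,70,5.5),np.hstack([crop(t,160,200,60,45,5),crop(s,295,190,60,45,5)])[:, :770] if 0 else np.hstack([crop(t,160,200,70,38,5.5),crop(s,290,195,70,38,5.5)])]))
cv2.imwrite("pics/c_scene.png",crop(s,175,130,130,97,6))
E
```

```text
(no output)
```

View pics/c_top.png

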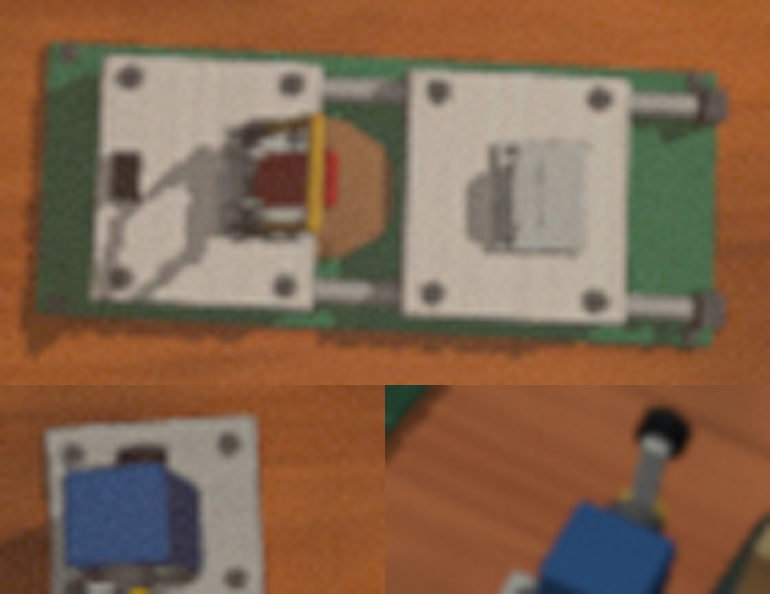

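View pics/c_scene.png

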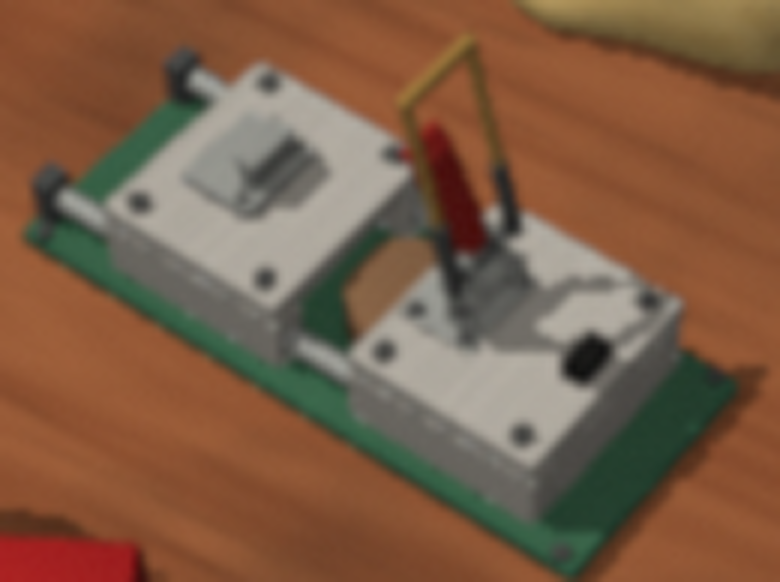

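The top crop shows these points:
- Fixed half top corners: (103,57), (325,64), (315,308), (92,300).
- Moving half top corners: (409,68), (631,78), (627,325), (402,315).
- Claw bar: (317,115) to (317,232).

The scene crop shows the bar ends at (400,103) and (472,38), the lever tip at (432,128), and the roller at (663,433) in the lower right inset. I'll triangulate from these.

```bash
cat >h.py <<'E'
from bench import bot,viewer,order
import cv2,numpy as np
from scipy.optimize import least_squares
from scipy.spatial.transform import Rotation as R
np.set_printoptions(precision=4,suppress=True)
def ray(n,p):
    c=viewer.calibration(n); K=c["intrinsics"]; E=np.array(c["extrinsics"])
    if n=="x": pass
    d=E[:3,:3]@np.linalg.solve(K,[p[0],p[1],1]); return E[:3,3],d
def atz(n,p,z):
    o,d=ray(n,p); return o+d*(z-o[2])/d[2]
def tri(a,b):  # two (o,d)
    (o1,d1),(o2,d2)=a,b
    A=np.stack([d1,-d2],1); t=np.linalg.lstsq(A,o2-o1,rcond=None)[0]
    p,q=o1+d1*t[0],o2+d2*t[1]; return (p+q)/2,np.linalg.norm(p-q)
E
python3 - <<'E'
from h import *
T=lambda u,v:(235+u/5.5-.4,210+v/5.5-.4)
T2=lambda u,v:(160+u/5.5-.4,200+(v-385)/5.5-.4)
S=lambda u,v:(175+u/6-.4,130+v/6-.4)
S2=lambda u,v:(290+(u-385)/5.5-.4,195+(v-385)/5.5-.4)
for nm,cs,z in(("fixed",[(103,57),(325,64),(315,308),(92,300)],.05),("mov",[(409,68),(631,78),(627,325),(402,315)],.05),("base",[(48,43),(717,74),(713,345),(37,313)],.01)):
    P=np.array([atz("top",T(*c),z) for c in cs]); print(nm,P[:,:2].tolist(),"mean",P.mean(0)); 
    e=(P[0]-P[1]+P[3]-P[2])/2; print(" ydir yaw deg",np.degrees(np.arctan2(-e[0],e[1])),"len",np.hypot(*e[:2]), "w",np.linalg.norm(P[0]-P[3]))
P=np.array([atz("top",T2(*c),.096) for c in[(64,470),(160,460),(168,560),(68,567)]]);print("housing",P,P.mean(0))
t=lambda a,b:print(tri(ray("top",a),ray("scene",b)))
print("fixed corners tri");t(T(315,308),S(345,355)) if 0 else None
# near-scene corner of fixed half: top-crop top-left (103,57) <-> scene (548,470)
t(T(103,57),S(535,468));t(T(92,300),S(683,303)); t(T(631,78),S(105,205)); t(T(627,325),S(265,63))
print("bar");t(T(317,117),S(400,103));t(T(316,230),S(470,40))
print("tip");t(T(332,178),S(432,128))
print("roller");t((282/1.5625-.4,377/1.5625-.4),S2(663,433))
E
```

```text
fixed [[0.5830350874392729, 0.08304322934478503], [0.5821603287438398, -0.008016290464307123], [0.4831827839184188, -0.005285395585496296], [0.484215950355285, 0.08497865075111372]] mean [0.5331 0.0387 0.05  ]
 ydir yaw deg -0.6028561312724893 len 0.09066680183245862 w 0.09883808835688837
mov [[0.5812758271581041, -0.04236885943694208], [0.5791799377598398, -0.132852286158406], [0.47943188841467677, -0.1308741503636463], [0.48123185840005656, -0.04040230979485276]] mean [ 0.5303 -0.0866  0.05  ]
 ydir yaw deg -1.2333535526857073 len 0.09049860010025797 w 0.1000632949805072
base [[0.5920525860859254, 0.10815611881203631], [0.5850617981872519, -0.17657109194847956], [0.4713534355314257, -0.1739404726481641], [0.4777586286207364, 0.10952748435771503]] mean [ 0.5316 -0.0332  0.01  ]
 ydir yaw deg -1.3505764464013212 len 0.2841765300740511 w 0.1143021843908256
housing [[0.5857 0.2594 0.096 ]
 [0.5905 0.2217 0.096 ]
 [0.5513 0.2168 0.096 ]
 [0.5476 0.2559 0.096 ]] [0.5688 0.2385 0.096 ]
fixed corners tri
(array([0.5842, 0.082 , 0.0451]), np.float64(0.0027839779713256132))
(array([0.485 , 0.0838, 0.0445]), np.float64(0.0031923336186938022))
(array([ 0.5798, -0.134 ,  0.0455]), np.float64(0.0007084469173310326))
(array([ 0.4793, -0.132 ,  0.0434]), np.float64(0.00020335519737494251))
bar
(array([ 0.5536, -0.0001,  0.1673]), np.float64(0.003155381189492904))
(array([0.5128, 0.0003, 0.1653]), np.float64(0.0015987894325608038))
tip
(array([ 0.5319, -0.0057,  0.1313]), np.float64(0.0020496026186214255))
roller
(array([0.5295, 0.2325, 0.1218]), np.float64(0.0003628712661089347))
```

```bash
cat >>h.py <<'E'
def plan(wps,yaw=None):
    """normalised shift / rz from the present pose to world way-points"""
    o=bot.get_obs(); r=R.from_quat(o["eef_rot"]); M=r.as_matrix()
    for w in wps: print("to",w,"shift",np.round(M.T@(np.array(w)-o["position"])/.2,3))
    if yaw is not None:
        G=R.from_matrix(np.array([[np.cos(yaw),np.sin(yaw),0],[np.sin(yaw),-np.cos(yaw),0],[0,0,-1.]]))
        print("turn",np.round((r.inv()*G).as_rotvec(degrees=True)/60,3))
    print(o["time"],o["position"],o["ft_force"],o["finger_gap"])
E
python3 -c "
from h import *
plan([(.26,-.43,.18),(.5285,-.165,.12)],-.0227)"
```

```text
to (0.26, -0.43, 0.18) shift [ 0.768 -0.479  0.252]
to (0.5285, -0.165, 0.12) shift [ 2.38  -1.458  0.555]
turn [-0.002 -0.     0.244]
0.1 [ 0.1326 -0.5588  0.2302] [ 0.4264  0.1026 -0.5671] 0.08527993193957703
```

Emit:
drive_tool:
  targets:
    - [[0.2, -0.12, 0.05], [0, 0, 0], 1]
    - [[0.4, -0.24, 0.1], [0, 0, 0], 1]
    - [[0.6, -0.36, 0.15], [0, 0, 0.06], 1]
    - [[0.8, -0.48, 0.2], [0, 0, 0.12], 1]
    - [[0.9, -0.6, 0.2], [0, 0, 0.18], 1]
    - [[1, -0.7, 0.2], [0, 0, 0.244], 1]
    - [[1, -0.8, 0.2], [0, 0, 0.244], 1]
    - [[1, -0.8, 0.2], [0, 0, 0.244], 1]

```text
time: 0.9
position: [0.2902, -0.3548, 0.1903]
eef_rot: [1.0, -0.01, -0.001, -0.001]
ft_force: [-0.3, -0.6, -0.8]
finger_gap: 0.0001
grasp_force: 0.0
```

```bash
python3 -c "
from h import *
plan([(.5275,-.175,.12)],-.0227)"
```

```text
to (0.5275, -0.175, 0.12) shift [ 1.169 -0.922  0.353]
turn [-0.003  0.001  0.002]
0.9 [ 0.2902 -0.3548  0.1903] [-0.3288 -0.5772 -0.769 ] 6.73211497195596e-05
```

Emit:
drive_tool:
  targets:
    - [[0.18, -0.15, 0], [0, 0, 0], 1]
    - [[0.36, -0.3, 0.05], [0, 0, 0], 1]
    - [[0.54, -0.45, 0.1], [0, 0, 0], 1]
    - [[0.72, -0.6, 0.15], [0, 0, 0], 1]
    - [[0.9, -0.75, 0.2], [0, 0, 0], 1]
    - [[1, -0.86, 0.25], [0, 0, 0], 1]
    - [[1, -0.9, 0.25], [0, 0, 0], 1]
    - [[1, -0.9, 0.25], [0, 0, 0], 1]

```text
time: 1.7
position: [0.4941, -0.1817, 0.1405]
eef_rot: [1.0, -0.01, -0.001, -0.0]
ft_force: [0.2, -0.1, -0.4]
finger_gap: 0.0
grasp_force: 0.0
```

```bash
python3 -c "
from h import *
plan([(.5275,-.175,.12),(.5275,-.175,.026),(.528,-.155,.026)],-.0227)
o=bot.get_obs();im=viewer.capture('wrist');cv2.imwrite('pics/w1.png',cv2.resize(im,None,fx=1.5,fy=1.5))"
```

```text
to (0.5275, -0.175, 0.12) shift [ 0.166 -0.037  0.102]
to (0.5275, -0.175, 0.026) shift [ 0.167 -0.037  0.572]
to (0.528, -0.155, 0.026) shift [ 0.168 -0.137  0.572]
turn [-0.     0.002  0.002]
1.7 [ 0.4941 -0.1817  0.1405] [ 0.249  -0.0519 -0.439 ] 4.6191638599445966e-05
```

View pics/w1.png

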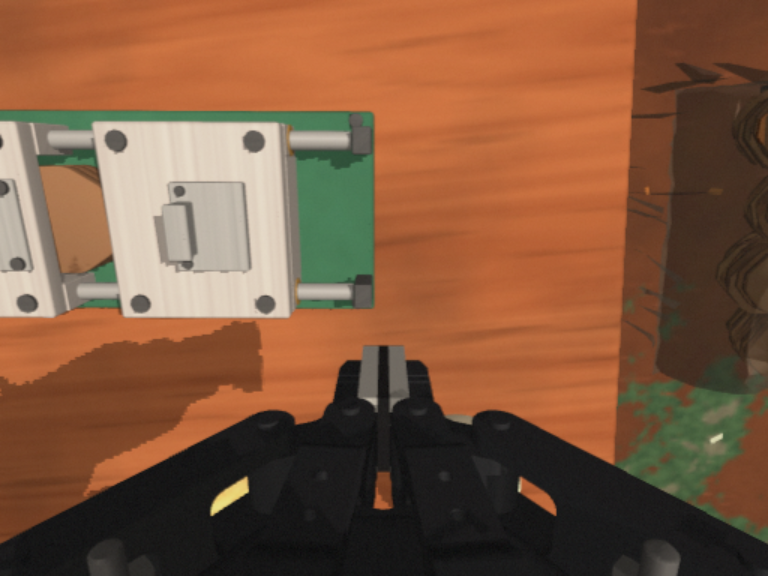

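The wrist view shows the moving half's outer edge at about (290,215), with clear green base between the rods (y from 150 to 285) where the fingers can go down.

Emit:
drive_tool:
  targets:
    - [[0.1, 0, 0.05], [0, 0, 0], 1]
    - [[0.167, -0.03, 0.15], [0, 0, 0], 1]
    - [[0.167, -0.03, 0.35], [0, 0, 0], 1]
    - [[0.167, -0.03, 0.55], [0, 0, 0], 1]
    - [[0.167, -0.06, 0.56], [0, 0, 0], 1]
    - [[0.167, -0.12, 0.56], [0, 0, 0], 1]
    - [[0.167, -0.18, 0.56], [0, 0, 0], 1]
    - [[0.168, -0.2, 0.56], [0, 0, 0], 1]

```text
time: 2.55
position: [0.5305, -0.143, 0.0319]
eef_rot: [1.0, -0.011, 0.002, 0.001]
ft_force: [-1.0, -2.6, 0.4]
finger_gap: 0.0003
grasp_force: 1.3
```

Emit:
drive_tool:
  targets:
    - [[0, -0.03, 0], [0, 0, 0], 1]
    - [[0, -0.06, 0], [0, 0, 0], 1]
    - [[0, -0.09, 0], [0, 0, 0], 1]
    - [[0, -0.12, 0], [0, 0, 0], 1]
    - [[0, -0.135, 0], [0, 0, 0], 1]
    - [[0, -0.15, 0], [0, 0, 0], 1]

```text
time: 3.15
position: [0.5298, -0.1128, 0.0293]
eef_rot: [1.0, -0.011, 0.0, 0.0]
ft_force: [1.0, -1.8, 1.7]
finger_gap: 0.0001
grasp_force: 1.1
```

Emit:
drive_tool:
  targets:
    - [[0, -0.01, 0], [0, 0, 0], 1]
    - [[0, -0.02, 0], [0, 0, 0], 1]
    - [[0, -0.03, 0], [0, 0, 0], 1]
    - [[0, -0.03, 0], [0, 0, 0], 1]

```text
time: 3.55
position: [0.5298, -0.11, 0.0293]
eef_rot: [1.0, -0.011, 0.0, 0.003]
ft_force: [0.5, -10.4, -0.7]
finger_gap: 0.0002
grasp_force: 5.5
```

Emit:
drive_tool:
  targets:
    - [[0, -0.005, 0], [0, 0, 0], 1]
    - [[0, -0.01, 0], [0, 0, 0], 1]
    - [[0, -0.01, 0], [0, 0, 0], 1]

```text
time: 3.85
position: [0.5298, -0.1099, 0.0294]
eef_rot: [1.0, -0.011, 0.0, 0.004]
ft_force: [-1.3, -16.3, -1.3]
finger_gap: 0.0001
grasp_force: 8.1
```

Emit:
drive_tool:
  targets:
    - [[0, 0.05, 0], [0, 0, 0], 1]
    - [[0, 0.1, -0.1], [0, 0, 0], 1]
    - [[0, 0.1, -0.35], [0, 0, 0], 1]
    - [[0, 0.1, -0.6], [0, 0, 0], 1]
    - [[0, 0, -0.85], [0, 0, 0], 1]
    - [[0, -0.2, -0.98], [0, 0, 0], 1]
    - [[0, -0.4, -0.98], [0, 0, 0], 1]
    - [[0, -0.4, -0.98], [0, 0, 0], 1]

```text
time: 4.65
position: [0.5311, -0.0203, 0.2261]
eef_rot: [1.0, -0.009, 0.0, -0.002]
ft_force: [-0.4, -0.6, -0.4]
finger_gap: 0.0004
grasp_force: 0.0
```

```bash
python3 -c "
from h import *
plan([(.533,.055,.22),(.533,.055,.15),(.533,.015,.15)],-.0227)
for n,x,y,w,h in(('wrist',0,0,512,384),('scene',215,125,90,68)):
  im=viewer.capture(n)[y:y+h,x:x+w];k=384/h*(1 if 1 else 1)
  cv2.imwrite(f'pics/m_{n}.png',cv2.resize(im,(400,300) if n=='wrist' else (400,300),interpolation=cv2.INTER_CUBIC))
cv2.imwrite('pics/m.png',np.hstack([cv2.imread('pics/m_wrist.png'),cv2.imread('pics/m_scene.png')]))"
```

```text
to (0.533, 0.055, 0.22) shift [ 0.003 -0.376  0.032]
to (0.533, 0.055, 0.15) shift [ 0.003 -0.375  0.382]
to (0.533, 0.015, 0.15) shift [ 0.007 -0.175  0.381]
turn [-0.003 -0.     0.005]
4.65 [ 0.5311 -0.0203  0.2261] [-0.4162 -0.6186 -0.3695] 0.00037331889940972474
```

View pics/m.png

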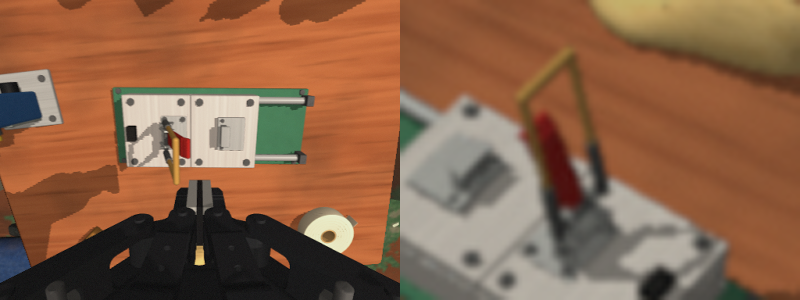

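The mould is closed: both views show the halves touching. The claw and lever are still raised, with the bar at about (178,160) in the wrist half of the picture.

Emit:
drive_tool:
  targets:
    - [[0.005, -0.2, 0], [0, 0, 0], 1]
    - [[0.005, -0.375, 0.05], [0, 0, 0], 1]
    - [[0.005, -0.375, 0.2], [0, 0, 0], 1]
    - [[0.005, -0.375, 0.37], [0, 0, 0], 1]
    - [[0.005, -0.35, 0.37], [0, 0, 0], 1]
    - [[0.005, -0.28, 0.37], [0, 0, 0], 1]
    - [[0.005, -0.21, 0.37], [0, 0, 0], 1]
    - [[0.005, -0.18, 0.37], [0, 0, 0], 1]

```text
time: 5.55
position: [0.5349, 0.0082, 0.1533]
eef_rot: [1.0, -0.013, 0.002, 0.0]
ft_force: [-0.5, 1.0, 0.3]
finger_gap: -0.0003
grasp_force: 0.0
```

Emit:
drive_tool:
  targets:
    - [[0, 0.03, 0], [0, 0, 0], 1]
    - [[0, 0.06, 0], [0, 0, 0], 1]
    - [[0, 0.09, 0], [0, 0, 0], 1]
    - [[0, 0.12, 0], [0, 0, 0], 1]

```text
time: 5.95
position: [0.5329, -0.0135, 0.1515]
eef_rot: [1.0, -0.011, 0.0, 0.0]
ft_force: [0.6, 0.7, 1.2]
finger_gap: -0.0004
grasp_force: 0.0
```

Emit:
drive_tool:
  targets:
    - [[0, 0.04, 0.02], [0, 0, 0], 1]
    - [[0, 0.08, 0.03], [0, 0, 0], 1]
    - [[0, 0.12, 0.06], [0, 0, 0], 1]
    - [[0, 0.16, 0.08], [0, 0, 0], 1]
    - [[0, 0.2, 0.1], [0, 0, 0], 1]
    - [[0, 0.24, 0.12], [0, 0, 0], 1]
    - [[0, 0.24, 0.12], [0, 0, 0], 1]

```text
time: 6.65
position: [0.5312, -0.062, 0.1265]
eef_rot: [1.0, -0.012, -0.001, -0.0]
ft_force: [0.1, -0.4, 0.5]
finger_gap: 0.0
grasp_force: 0.0
```

```bash
python3 -c "
from h import *
plan([(.531,-.01,.24)],-.0227)
for n,x,y,w,h in(('wrist',0,0,512,384),('scene',215,125,90,68)):
  im=viewer.capture(n)[y:y+h,x:x+w]
  cv2.imwrite(f'pics/m_{n}.png',cv2.resize(im,(400,300),interpolation=cv2.INTER_CUBIC))
cv2.imwrite('pics/m2.png',np.hstack([cv2.imread('pics/m_wrist.png'),cv2.imread('pics/m_scene.png')]))"
```

```text
to (0.531, -0.01, 0.24) shift [-0.008 -0.26  -0.568]
turn [-0.     0.001 -0.001]
6.65 [ 0.5312 -0.062   0.1265] [ 0.1313 -0.4201  0.4981] 6.3161634341831e-07
```

View pics/m2.png

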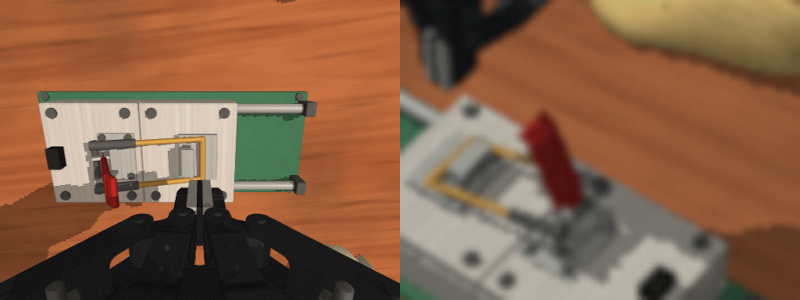

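The claw is down, with its bar behind the keeper post at (203,160), and the lever is still raised and leaning back. Next I swing the lever over from its −y side.

Emit:
drive_tool:
  targets:
    - [[0, -0.08, 0.04], [0, 0, 0], 1]
    - [[0, -0.16, 0.0725], [0, 0, 0], 1]
    - [[0, -0.22, 0.0725], [0, 0, 0], 1]
    - [[0, -0.27, 0.0675], [0, 0, 0], 1]
    - [[0, -0.325, 0.0625], [0, 0, 0], 1]
    - [[0, -0.37, 0.0625], [0, 0, 0], 1]
    - [[0, -0.415, 0.065], [0, 0, 0], 1]
    - [[0, -0.415, 0.065], [0, 0, 0], 1]

```text
time: 7.55
position: [0.5338, 0.023, 0.1144]
eef_rot: [1.0, -0.011, 0.0, -0.0]
ft_force: [-0.1, -0.6, 0.1]
finger_gap: -0.0
grasp_force: 0.2
```

```bash
python3 -c "
from h import *
plan([(.533,.0351,.1067),(.5332,.0459,.0963),(.5332,.0521,.0855),(.5332,.0555,.0735)],-.0227)
for n,x,y,w,h in(('wrist',0,0,512,384),('scene',215,125,90,68)):
  im=viewer.capture(n)[y:y+h,x:x+w]
  cv2.imwrite(f'pics/m_{n}.png',cv2.resize(im,(400,300),interpolation=cv2.INTER_CUBIC))
cv2.imwrite('pics/m3.png',np.hstack([cv2.imread('pics/m_wrist.png'),cv2.imread('pics/m_scene.png')]))"
```

```text
to (0.533, 0.0351, 0.1067) shift [-0.006 -0.06   0.038]
to (0.5332, 0.0459, 0.0963) shift [-0.006 -0.114  0.09 ]
to (0.5332, 0.0521, 0.0855) shift [-0.006 -0.145  0.144]
to (0.5332, 0.0555, 0.0735) shift [-0.007 -0.162  0.204]
turn [-0.    -0.001  0.001]
7.55 [0.5338 0.023  0.1144] [-0.1238 -0.5736  0.1416] -2.9421902613101494e-05
```

View pics/m3.png

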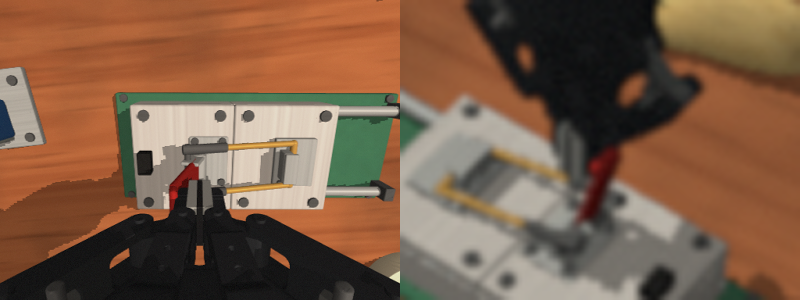

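The fingers are on the lever's −y side and it has swung past upright. The bar is still behind the keeper, at (295,160) in the wrist half. I'll carry on along the arc.

Emit:
drive_tool:
  targets:
    - [[-0.003, -0.03, 0.019], [0, 0, 0], 1]
    - [[-0.005, -0.06, 0.038], [0, 0, 0], 1]
    - [[-0.005, -0.09, 0.064], [0, 0, 0], 1]
    - [[-0.005, -0.114, 0.09], [0, 0, 0], 1]
    - [[-0.005, -0.13, 0.117], [0, 0, 0], 1]
    - [[-0.005, -0.145, 0.144], [0, 0, 0], 1]

```text
time: 8.25
position: [0.5334, 0.0518, 0.085]
eef_rot: [1.0, -0.011, 0.0, -0.0]
ft_force: [1.0, -0.5, 1.2]
finger_gap: 0.0002
grasp_force: 0.6
```

Emit:
drive_tool:
  targets:
    - [[0, -0.01, 0.03], [0, 0, 0], 1]
    - [[0, -0.017, 0.055], [0, 0, 0], 1]
    - [[0, -0.017, 0.07], [0, 0, 0], 1]
    - [[0, -0.017, 0.07], [0, 0, 0], 1]

```text
time: 8.65
position: [0.5323, 0.0543, 0.0703]
eef_rot: [1.0, -0.011, -0.001, -0.0]
ft_force: [1.1, 0.8, -0.3]
finger_gap: 0.0004
grasp_force: 0.0
```

Emit:
drive_tool:
  targets:
    - [[0, 0, 0.01], [0, 0, 0], 1]
    - [[0, 0, 0.02], [0, 0, 0], 1]
    - [[0, 0, 0.02], [0, 0, 0], 1]

```text
time: 8.95
position: [0.5336, 0.0542, 0.0685]
eef_rot: [1.0, -0.011, 0.0, 0.0]
ft_force: [-2.5, 0.1, 5.1]
finger_gap: 0.0001
grasp_force: 2.6
```

Emit:
drive_tool:
  targets:
    - [[0, 0, -0.2], [0, 0, 0], 1]
    - [[0, 0, -0.4], [0, 0, 0], 1]
    - [[0, 0, -0.6], [0, 0, 0], 1]
    - [[0, 0, -0.6], [0, 0, 0], 1]

```text
time: 9.35
position: [0.5384, 0.054, 0.1949]
eef_rot: [1.0, -0.011, 0.007, 0.0]
ft_force: [0.3, 0.2, 0.9]
finger_gap: -0.0
grasp_force: 0.0
```

```bash
python3 -c "
from h import *
plan([(.527,.185,.19),(.527,.185,.112),(.5265,.215,.112),(.523,.245,.112)],.105)
for n,x,y,w,h in(('wrist',0,0,512,384),('scene',215,125,90,68)):
  im=viewer.capture(n)[y:y+h,x:x+w]
  cv2.imwrite(f'pics/m_{n}.png',cv2.resize(im,(400,300),interpolation=cv2.INTER_CUBIC))
cv2.imwrite('pics/m4.png',np.hstack([cv2.imread('pics/m_wrist.png'),cv2.imread('pics/m_scene.png')]))"
```

```text
to (0.527, 0.185, 0.19) shift [-0.072 -0.654  0.023]
to (0.527, 0.185, 0.112) shift [-0.078 -0.654  0.413]
to (0.5265, 0.215, 0.112) shift [-0.084 -0.804  0.413]
to (0.523, 0.245, 0.112) shift [-0.105 -0.953  0.413]
turn [ 0.001 -0.014 -0.122]
9.35 [0.5384 0.054  0.1949] [0.2768 0.2188 0.8675] -3.160549910429738e-05
```

View pics/m4.png

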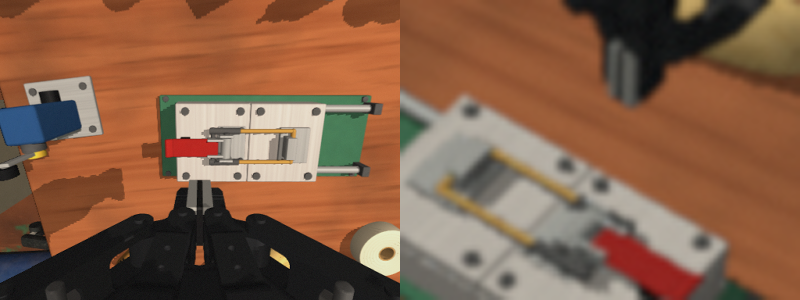

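```bash
python3 -c "
from h import *
im=viewer.capture('wrist')
a=cv2.resize(im[150:225,250:420],(800,352),interpolation=cv2.INTER_CUBIC)
b=cv2.resize(im[188:228,0:130],(800,246),interpolation=cv2.INTER_CUBIC)
cv2.imwrite('pics/v.png',np.vstack([a,b]))"
```

```text
(no output)
```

View pics/v.png

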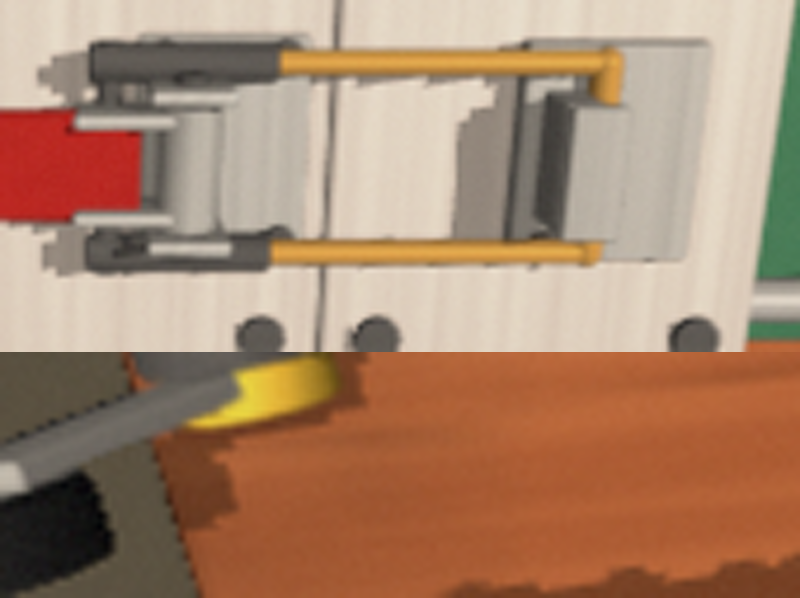

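The bar is tucked under the keeper's lip at (600,100) to (590,250), the lever is flat and the halves are touching. So the latch is locked, and I move on to the switch.

Emit:
drive_tool:
  targets:
    - [[0, -0.2, 0], [0, 0, -0.06], 1]
    - [[0, -0.4, 0], [0, 0, -0.122], 1]
    - [[0, -0.6, 0.03], [0, 0, -0.122], 1]
    - [[0, -0.63, 0.03], [0, 0, -0.122], 1]
    - [[0, -0.63, 0.03], [0, 0, -0.122], 1]

```text
time: 10.0
position: [0.5346, 0.181, 0.1791]
eef_rot: [0.999, 0.054, -0.002, 0.0]
ft_force: [-0.1, -0.1, 0.4]
finger_gap: 0.0005
grasp_force: 0.0
```

```bash
python3 -c "
from h import *
plan([(.535,.183,.112),(.5325,.21,.112),(.529,.247,.112)],.105)"
```

```text
to (0.535, 0.183, 0.112) shift [ 0.005 -0.01   0.335]
to (0.5325, 0.21, 0.112) shift [ 0.007 -0.145  0.335]
to (0.529, 0.247, 0.112) shift [ 0.009 -0.331  0.335]
turn [0.001 0.004 0.002]
10.0 [0.5346 0.181  0.1791] [-0.0766 -0.0778  0.4049] 0.00046916037304652275
```

Emit:
drive_tool:
  targets:
    - [[0.005, 0, 0.15], [0, 0, 0], 1]
    - [[0.005, -0.01, 0.33], [0, 0, 0], 1]
    - [[0.005, -0.07, 0.335], [0, 0, 0], 1]
    - [[0.007, -0.145, 0.335], [0, 0, 0], 1]
    - [[0.008, -0.2, 0.335], [0, 0, 0], 1]
    - [[0.009, -0.25, 0.335], [0, 0, 0], 1]
    - [[0.009, -0.3, 0.335], [0, 0, 0], 1]
    - [[0.009, -0.3, 0.335], [0, 0, 0], 1]

```text
time: 10.8
position: [0.5325, 0.2417, 0.1159]
eef_rot: [0.999, 0.053, 0.001, -0.0]
ft_force: [1.1, -2.1, 1.7]
finger_gap: -0.0
grasp_force: 1.0
```

Emit:
drive_tool:
  targets:
    - [[0, -0.02, 0], [0, 0, 0], 1]
    - [[0, -0.04, 0], [0, 0, 0], 1]
    - [[0, -0.04, 0], [0, 0, 0], 1]
    - [[0, -0.04, 0], [0, 0, 0], 1]

```text
time: 11.2
position: [0.531, 0.2481, 0.1147]
eef_rot: [0.999, 0.052, 0.0, -0.0]
ft_force: [-0.0, -1.8, 0.3]
finger_gap: -0.0004
grasp_force: 1.2
```

```bash
python3 - <<'E'
from h import *
o=bot.get_obs(); print(o["position"],o["ft_force"])
# brightness centroid of dark roller in scene crop near its expected pixel, upright vs now
c=viewer.calibration("scene");K=c["intrinsics"];Ei=np.linalg.inv(c["extrinsics"])
for nm,a in(("upright",0),(".5",.5),(".8",.8)):
    q=Ei@np.array([.530-.105*.045*np.sin(a),.2335+.045*np.sin(a),.083+.045*np.cos(a),1]);p=K@q[:3];print(nm,p[:2]/p[2])
im=viewer.capture("scene");cv2.imwrite("pics/s_trip.png",im)
g=im[190:240,310:380].max(2);n,l,s,ce=cv2.connectedComponentsWithStats((g<45).astype(np.uint8))
print([(s[i,4],ce[i]+[310,190]) for i in range(1,n) if s[i,4]>8])
E
```

```text
[0.531  0.2481 0.1147] [-0.0062 -1.7942  0.3257]
upright [340.7969 201.9663]
.5 [350.2154 207.7983]
.8 [354.4524 212.2066]
[(np.int32(565), array([355.092 , 197.9133]))]
```

Emit:
drive_tool:
  targets:
    - [[0, -0.01, 0], [0, 0, 0], 1]
    - [[0, -0.02, 0], [0, 0, 0], 1]
    - [[0, -0.02, 0], [0, 0, 0], 1]

```text
time: 11.55
position: [0.5303, 0.2522, 0.1144]
eef_rot: [0.999, 0.053, -0.0, -0.0]
ft_force: [0.3, -1.4, 0.5]
finger_gap: -0.0003
grasp_force: 1.1
```

```bash
python3 - <<'E'
from h import *
print(bot.get_obs()["position"])
for n in("top","scene","wrist"):
    cv2.imwrite(f"pics/trip_{n}.png",viewer.capture(n))
# where in the wrist picture the roller should be for several angles
o=bot.get_obs();c=viewer.calibration("wrist");K=c["intrinsics"];Ci=np.linalg.inv(c["tool_from_camera"])
r=R.from_quat(o["eef_rot"])
for a in(0,.5,.8,1.1):
    w=np.array([.530-.105*.045*np.sin(a),.2335+.045*np.sin(a),.083+.045*np.cos(a)])
    q=Ci@np.append(r.inv().apply(w-o["position"]),1);p=K@q[:3];print(a,p[:2]/p[2],q[2])
E
```

```text
[0.5303 0.2522 0.1144]
0 [293.2852 265.6991] 0.1452359043755797
0.5 [247.4987 259.8524] 0.15056658644431706
0.8 [226.94   252.0076] 0.15840264666790302
1.1 [214.3725 242.6309] 0.16892242241893038
```

The roller has pushed back with a steady 1.5–2 N over about 38 mm of travel. That is about 1 rad, well past the 0.5 rad trip point. I'll back off the way I came and lift clear.

Emit:
drive_tool:
  targets:
    - [[0, 0.08, 0], [0, 0, 0], 1]
    - [[0, 0.16, 0], [0, 0, 0], 1]
    - [[0, 0.24, 0], [0, 0, 0], 1]
    - [[0, 0.36, 0], [0, 0, 0], 1]
    - [[0, 0.4, -0.2], [0, 0, 0], 1]
    - [[-0.2, 0.4, -0.4], [0, 0, 0], 1]
    - [[-0.4, 0.4, -0.55], [0, 0, 0], 1]
    - [[-0.4, 0.4, -0.55], [0, 0, 0], 1]

```text
time: 12.5
position: [0.4586, 0.1634, 0.2284]
eef_rot: [0.999, 0.052, 0.003, -0.001]
ft_force: [-0.2, 0.0, -0.7]
finger_gap: 0.0004
grasp_force: 0.0
```

```bash
python3 - <<'E'
from h import *
o=bot.get_obs(); print(o["time"],o["position"],o["ft_force"],abs(o["qvel"]).max())
for n,b in(("scene",(285,185,80,90)),("top",(155,195,70,60)),("scene",(195,140,100,85))):
    im=viewer.capture(n); ref=cv2.imread(f"pics/{n}_raw0.png"); tr=cv2.imread(f"pics/trip_{n}.png"); x,y,w,h=b
    f=lambda a:np.mean(np.abs(a[y:y+h,x:x+w].astype(float)-ref[y:y+h,x:x+w]))
    print(n,b,"now vs start",f(im),"trip vs start",f(tr))
    if n=="scene" and x==285:
        for nm,A in(("start",ref),("now",im)):
            g=A[190:215,330:352].max(2)<45;v,u=np.nonzero(g);print(nm,"roller",u.mean()+330,v.mean()+190,g.sum())
E
```

```text
12.5 [0.4586 0.1634 0.2284] [-0.1879  0.0025 -0.7226] 0.06478767703421663
scene (285, 185, 80, 90) now vs start 3.2216666666666667 trip vs start 9.22912037037037
start roller 340.8529411764706 202.47058823529412 34
now roller 341.125 202.53125 32
top (155, 195, 70, 60) now vs start 3.913809523809524 trip vs start 9.418809523809523
scene (195, 140, 100, 85) now vs start 18.09776470588235 trip vs start 16.90113725490196
```

```bash
python3 -c "
from bench import order
print(order.hand_in())"
```

```text
the job is handed in; nothing more can be done
None
```

I closed and latched the mould and tripped the ready switch, whose arm sprang back upright, then handed the job in at about 12.6 s of the 51 s; the trip itself was judged from force and travel (about 38 mm, roughly 1 rad), and no verdict came back.

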